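# Unlock the gauge tray and slide it across to the granite plate

## Task

Unlock the issue rack by its two combination dials: first turn the left dial so that its pointer is on the yellow dot, then the right dial so that its pointer is on the blue dot, which sinks the two red stop pins. Then slide the tray by its yellow handle across the gap until it stands wholly on the granite plate, roughly centred, and let go: keep it level, neither lifting it off nor letting it sag into the gap, and keep both masters standing in it. Leave the dials on their code and the other things on the desk where they are.

Things in the scene. Friction and masses are not known exactly. Their poses are not given: they have to be found in the camera images.
- dial_left (a joint): Angle (rad) of the dial on the robot's left (+y). 0 = pointer straight up the slope (green dot); positive = anticlockwise, facing the panel. Dots: red +1.257, yellow +0.628, green 0, blue -0.628, white -1.257. End stops +-1.35. Friction 0.05 N m, no clicks, stays where left. Starts 0.58 to 1.43 rad clockwise of yellow.
- dial_right (a joint): Angle (rad) of the dial on the robot's right (-y side); same zero, sign, dots, stops and friction as the left dial. Starts 0.58 to 1.43 rad anticlockwise of blue.
- dial_left_grip (a point): On the left dial's axis, at mid-bar: black bar 50 mm long, 12 thick, reaching 13 mm above this point; pinch its thickness. Turns with the dial: x along the bar to its pointer end (white stripe), y across it, z out of the panel, which lies 32 mm below and is tilted 27 degrees from level, facing up and to the robot. Under the bar: a disc 58 mm wide, top 22 mm below this point.
- dial_right_grip (a point): The same point of the right dial, 130 mm to the right of the left one; same make and frame. Round each dial, 41 mm from its axis, are five dots 14 mm across on a black ring; facing the panel from the robot's side, left to right: red, yellow, green (straight up the slope), blue, white.
- rack_edge (a point): Middle of the fixed issue rack's top edge at the gap. Frame: x away from the robot, y the way the tray must travel, z up. The level grey deck (150 mm wide, 40 mm above the table) runs 220 mm from here along -y between rails 12 mm high, 124 mm apart; the white dial panel (270 mm wide, up to 110 mm high) stands on its +x side.
- pin_left (a joint): Height (m) of the red stop pin (12 mm thick) worked by the left dial, at x = -28, y = -16 mm from rack_edge: 0 = at the code, its top 4 mm below the deck. It falls 25 mm per rad as the dial turns towards the code, and sinks on if the dial is turned past it. At the start it stands 10 to 32 mm above the deck, in the tray's way.
- pin_right (a joint): The same for the right dial's stop pin, at x = +28, y = -16 mm from rack_edge.
- plate_top (a point): Centre of the top of the fixed dark granite plate, 150 mm (x) by 210 mm (y), 40 mm high, level with the rack's deck. Frame: x away from the robot, y the way the tray travels, z up. Between it and the rack's edge is an open gap of 46 to 60 mm.
- tray_center (a point): Centre of the underside of the blue tray, 100 mm (x) by 150 mm (y), walls 18 mm high, floor 5 mm, 0.8 kg with its load. Frame: y to its leading end, whose lip turns up (underside flat to y = +56 mm), x across, z up. Starts on the rack behind the pins. Loaded in front: it balances 10 to 18 mm ahead of this point.
- tray_handle (a point): Grip point of the tray's yellow handle, an upright tab at its tail, 60 mm wide (x), 12 mm thick (y), reaching 17 mm above this point, which lies 66 mm behind (-y) and 38 mm above tray_center. Same axes as the tray. Pinch its thickness from above; 50 mm are clear ahead of it down to the tray's floor.
- brass_master: Brass setting cylinder, 30 mm across, 45 mm tall, about 0.28 kg, standing loose in the front compartment of the tray; origin at the centre of its underside, z up its axis.
- steel_master: Steel setting block, 30 mm cube, 0.15 kg, standing loose in the tray beside the brass one; origin at the centre of its underside, z up.
- bowl: Bystander: blue plastic bowl, 100 mm across, 40 mm high; origin at the centre of its underside. It stands behind the granite plate.
- loupe: Bystander: black eyepiece magnifier, 40 mm across, 34 mm high; origin at the centre of its underside. It stands between the bowl and the dial panel.
- mug: Bystander: white mug, 80 mm across, 90 mm high; origin at the centre of its underside.
- calculator: Bystander: grey desk calculator, 150 x 85 x 18 mm; origin at the centre of its underside.
- gauge_stand: Bystander: dial gauge on a round-based post, base 70 mm across, 180 mm high; origin at the centre of its underside.
There are look-alikes about, which are no part of the job. There is more than one size of the brass_master; the one meant has the size given above. What is shaped like the part that bears tray_center but brown is not meant.

How it is judged (in metres and radians):
On the way, in this order (a step that is already met when the one before it is completed fails the run):
1. the left dial is set on yellow (value of joint dial_left between 0.478 and 0.778 rad), for 0.2 s.
2. the right dial is set on blue, the left still on yellow (all of step 1 and value of joint dial_right between -0.778 and -0.478 rad), for 0.2 s.
At the end, for the whole second after the job is handed in: Left dial within 0.15 rad of yellow (+0.628), right dial within 0.15 rad of blue (-0.628); the tray rests flat and still on the granite plate, its centre within 27 mm across and 32 mm along of the plate's centre; both masters stand upright in it (all of step 2 and x of tray_center in the frame of plate_top between -0.027 and 0.027 m and y of tray_center in the frame of plate_top between -0.032 and 0.032 m and z of tray_center in the frame of plate_top between -0.003 and 0.004 m and angle between tray_center's own z axis and vertical below 0.04 rad and linear speed of tray below 0.01 m/s and angle between each of brass_master, steel_master's own z axis and vertical below 0.2 rad and horizontal distance between each of brass_master, steel_master and tray_center below 0.07 m); the robot touches nothing.
It fails at once if the tray sags or is tipped by more than 0.1 rad (6 degrees) (angle between tray_center's own z axis and vertical above 0.1 rad).
It fails at once if the tray is lifted more than 12 mm off the deck (z of tray_center in the frame of rack_edge above 0.012 m).
It fails at once if a master falls over (angle between any of brass_master, steel_master's own z axis and vertical above 0.5 rad).
It fails at once if a bystander is pushed more than 25 mm (distance of any of bowl, loupe, mug, calculator, gauge_stand from where it was at the start of the episode above 0.025 m).
It also fails if it takes over 69 s, if anything falls off the work surface, if the arm or the gripper's body presses on something with over 40 N, if the wrist force passes 120 N, or if a joint passes its speed limit or range.

## Robot

A 6-joint arm with a two-finger parallel gripper is mounted at the origin on the work surface. World frame = base frame: x ahead of the robot, y to its left, z up, the work surface at z = 0. Lengths are in mm, angles in rad, forces in N, time in s.
With the tool pointing down it reaches from about 275 to 850 mm from the base axis. Payload 5.2 kg.
Tool frame: the origin (TCP) lies between the finger pads; the fingertips stand 22 mm ahead of it and the grasp point (between the pads) lies 3 mm ahead of it (tips_ahead is the distance from the TCP to the fingertips, in mm); z points along the fingers, y is the line along which they close (so a half turn about z gives the same grasp; the last joint's range is limited). The gripper opens to 85 mm and grips with 20 to 120 N. Pads are 22 mm wide; open, the fingers measure 114 mm over their backs; the gripper's body (76 mm by 85 mm) begins 54 mm behind the grasp point. The pads swing forward as they close: fully open they stand 13 mm farther back than shut.
Start: joints at [1.11, 0.259, 1.535, -0, 1.348, -0.203], TCP at [140.202, 531.835, 253.31] pointing down, gripper open.
Joint ranges: [-3.14, 3.14], [-0.91, 2.08], [0.19, 2.58], [-1.22, 4.36], [0.22, 2.71], [-3.12, 3.12]. Speed limits (rad/s): [2.57, 2.57, 3.14, 3.14, 3.14, 3.14].

## Interface

Orientations are given as a unit quaternion [w, x, y, z].
In Python, from rig import get_obs, grab_frame, calibration, finish_job, tips_ahead gives the robot as it stands. The module is installed in compiled form; this text tells all that it offers.
- The arm moves only by the tool move_arm, never from a script. Its argument "series" is one flat list of numbers, 5 for each row, row after row: the shift along the tool's x, y, z each as a share of 250 mm, from -1 to 1, then the turn about the tool's z as a share of 90 degrees, from -1 to 1, then the closure in counts, from 0 (fully open) to 255 (shut). In form: [x, y, z, twist, fingers, x, y, z, twist, fingers, ...]. A call has 1 to 5 rows; each row is the pose to reach, as a shift and turn from the pose commanded when the call began, along the tool's axes at that moment; what a row does not reach only later rows make up. A row lasts 1/10 s, in which the tool goes at most 50 mm and 8.59 degrees, less where a joint would pass 70% of its speed; a pose out of reach is approached as far as the arm can. A call with a number of a shift or a turn outside -1 to 1 is refused whole. A call with a gripper value outside its range is refused whole. The fingers move at their own pace and stop on an object; "newtons" is the grip in N (left out, the last holds). Time passes only in rows, so rows that repeat a pose let the fingers close. It gives the time, the measured TCP pose, the force, the opening and the grip force at its end, in the units of the state.
- get_obs(): the state, without advancing time (a new reading comes with each control period).
- grab_frame(name): name is "scene" or "top"; returns the picture (384x512x3 uint8, red, green, blue); there is no depth.
- calibration(name): a dict with "K" (3x3 intrinsics, pixels), "view" (4x4, takes a point from world to camera coordinates). Camera axes: x right, y down, z forward; pixel columns grow to the right and rows downward; lengths in mm; the calibration is good to about 2 mm. A picture is of the moment at which its call begins. calibration takes no time and is no camera call.
- finish_job(): hands the job in; it is judged then, once.
The state is a dict: "t": time; "q": joint angles; "joint_vel": joint speeds; "joint_torque": joint torques, N m; "ee_pos": TCP position; "tcp_rot": TCP orientation; "contact_force": force on the tool from outside, world axes, zero at the start; "moment": the same for the moment, N m; "opening": finger opening in mm; "finger_force": force on a finger pad.
Only numpy, scipy, OpenCV 4.12 (cv2) and the standard library are available. Lean on these libraries where they do the work, as an engineer would, in place of code of your own. Each camera call takes 0.05 s, during which the arm holds its last target. There are 200 camera calls.

## Working session

There is one attempt and no reset: what is moved stays moved. The work goes in short steps, Python scripts to look and compute and a tool call to move; the robot and the scene stay as the last step left them, time stands still between calls to the robot, and variables do not carry over. Pictures are saved under pics/ and viewed, at most 10 in all, crops included, and the job is handed in when it is done.

Besides the shell and the picture viewer there is one more tool, called after "Request:" as name(argument=value, ...), one argument or row to a line, values as JSON. move_arm: Moves the arm, as the interface text tells. Shift numbers are shares of 250 mm and turn numbers shares of 90 degrees, none past 1 either way. Its arguments: {"type":"object","properties":{"series":{"type":"array"},"newtons":{"type":"number"}},"required":["series"]}

```bash
mkdir -p pics; python3 - <<'E'
from rig import *
import cv2,numpy as np
for n in("scene","top"):
    f=grab_frame(n); np.save(f"pics/{n}0.npy",f)
    cv2.imwrite(f"pics/{n}0.png",cv2.resize(f[:,:,::-1],(800,600),interpolation=cv2.INTER_CUBIC))
    c=calibration(n);print(n,np.array(c["K"]).round(1).tolist(),np.array(c["view"]).round(4).tolist())
o=get_obs();print(o,tips_ahead)
E
```

```text
scene [[347.7, 0.0, 254.8], [0.0, 347.7, 191.9], [0.0, 0.0, 1.0]] [[-0.797, 0.6036, 0.0208, 404.8107], [0.3745, 0.5209, -0.7671, -144.1449], [-0.4738, -0.6037, -0.6412, 1281.6667], [0.0, 0.0, 0.0, 1.0]]
top [[447.4, 0.0, 261.7], [0.0, 447.4, 193.6], [0.0, 0.0, 1.0]] [[0.006, -0.9999, -0.0087, 7.7625], [-0.9949, -0.0051, -0.1006, 540.5511], [0.1005, 0.0093, -0.9949, 1579.6202], [0.0, 0.0, 0.0, 1.0]]
{'t': 0.1, 'q': array([ 1.11022989e+00,  2.58170154e-01,  1.53434714e+00,  1.76085389e-05,
        1.34777056e+00, -2.02810915e-01]), 'joint_vel': array([ 0.00066924, -0.00034286, -0.00278968, -0.00035298,  0.00035748,
       -0.0008232 ]), 'joint_torque': array([ 1.09128590e-02, -4.13697302e+01, -2.67109734e+01, -3.54098948e-02,
        1.99837466e-01, -9.10153267e-04]), 'ee_pos': array([140.34959123, 532.18138499, 253.8041329 ]), 'tcp_rot': array([2.04329003e-04, 1.28523190e-01, 9.91706289e-01, 6.19638885e-04]), 'contact_force': array([ 0.18030902, -1.1569944 ,  0.68732012]), 'moment': array([ 0.05122447, -0.0047214 , -0.00329746]), 'finger_force': 2.75473576526565, 'opening': 85.6914726013116} 22.0
```

View pics/scene0.png

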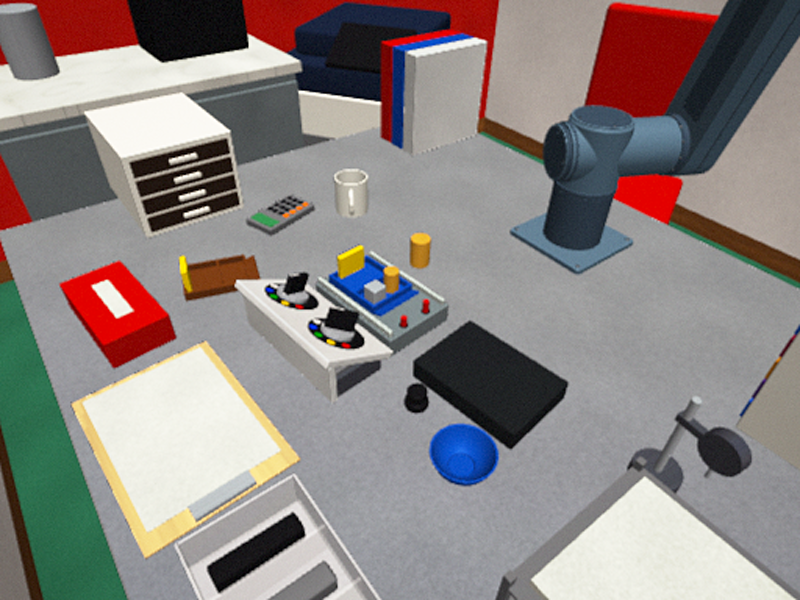

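View pics/top0.png

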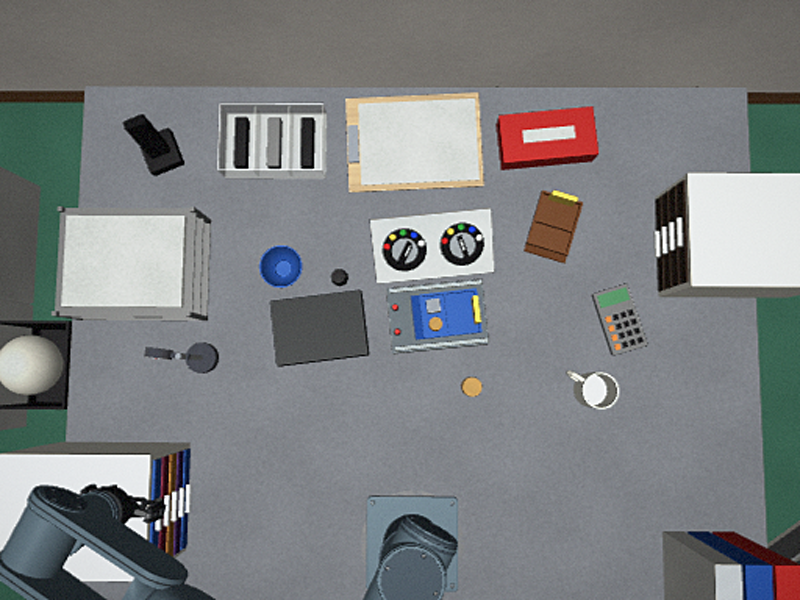

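The top view shows the rack, with its blue tray, at about (440,317). The dials are at (404,248) and (462,243) and the plate at (320,328). The brown tray at (553,227) is the look-alike. For the brass master, the two candidates are (436,324), standing in the tray, and (472,387), loose on the desk. The one in the tray fits. I'll confirm with enlarged crops.

```bash
python3 - <<'E'
import cv2,numpy as np
def crop(n,x,y,w,h,s):
    f=np.load(f"pics/{n}0.npy")[y:y+h,x:x+w,::-1]
    f=cv2.resize(f,(w*s,h*s),interpolation=cv2.INTER_CUBIC)
    for i in range(0,w,10): cv2.putText(f,str(x+i),(i*s,8),0,.3,(0,0,255),1);cv2.line(f,(i*s,10),(i*s,14),(0,0,255))
    for i in range(0,h,10): cv2.putText(f,str(y+i),(0,i*s+4),0,.3,(0,0,255),1)
    cv2.imwrite(f"pics/c_{n}.png",f)
crop("top",170,128,158,118,5)
crop("scene",148,150,158,118,5)
E
```

```text
(no output)
```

View pics/c_top.png

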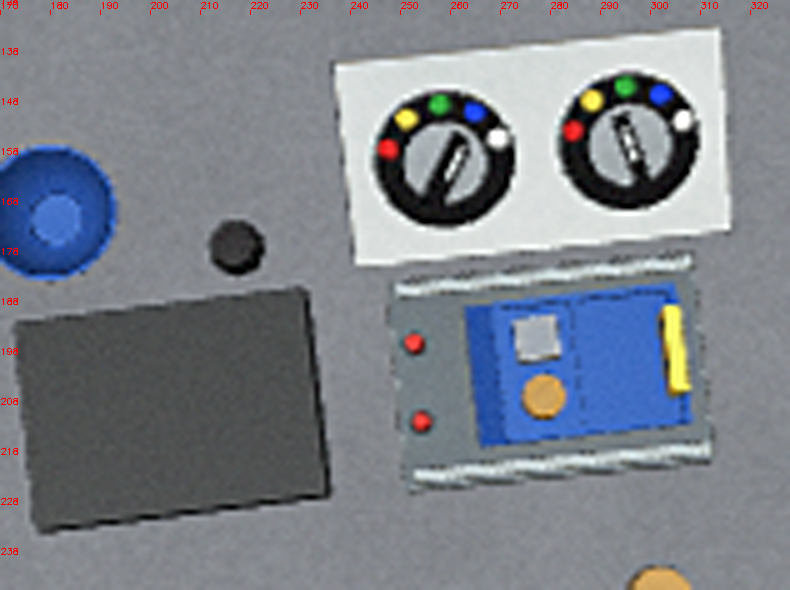

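View pics/c_scene.png

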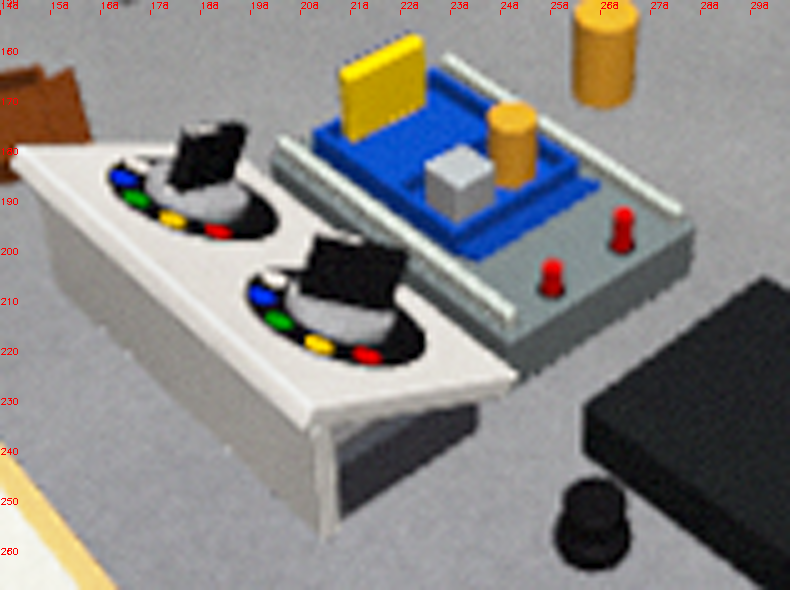

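The crops show that the brass cylinder in the tray stands beside the steel cube at (278,206), and the other one is loose on the desk. The left pointer points between green and blue/white. The right pointer sits slightly anticlockwise of green. Next I'll triangulate.

```bash
cat > geo.py <<'E'
import numpy as np
from rig import calibration
from scipy.optimize import least_squares
def P(n):
    c=calibration(n);return np.array(c["K"])@np.array(c["view"])[:3]
T,S=P("top"),P("scene")
def proj(M,X):
    h=np.c_[np.atleast_2d(X),np.ones(len(np.atleast_2d(X)))]@M.T;return h[:,:2]/h[:,2:]
def tri(a,b):
    r=lambda X:np.r_[proj(T,X)[0]-a,proj(S,X)[0]-b]
    s=least_squares(r,[500,0,50]);return s.x,np.sqrt((s.fun**2).mean())
def onz(M,uv,z):
    A=M[:,[0,1]];c=M[:,2]*z+M[:,3]
    u,v=uv
    return np.linalg.solve(np.array([A[0]-u*A[2],A[1]-v*A[2]]),-np.array([c[0]-u*c[2],c[1]-v*c[2]]))
ct=lambda p:np.array([170,128])+(np.array(p)+.5)/5-.5
cs=lambda p:np.array([148,150])+(np.array(p)+.5)/5-.5
E
python3 - <<'E'
from geo import *
np.set_printoptions(suppress=True,precision=1)
L=[((388,149),(367,356)),((406,118),(319,345)),((440,104),(280,321)),((475,112),(262,297)),((498,138),(275,279))]
R=[((573,130),(218,232)),((591,100),(172,219)),((625,86),(136,199)),((660,95),(123,178)),((683,120),(135,163))]
ang=np.array([1.257,.628,0,-.628,-1.257])
obs=[(ct(a),cs(b)) for a,b in L+R]
def model(p):
    x,y,z,yaw,t=p[:5]; c,s=np.cos(yaw),np.sin(yaw)
    F=np.array([c,s,0]);V=np.array([-s,c,0]);U=F*np.cos(t)+np.array([0,0,np.sin(t)]);N=-F*np.sin(t)+np.array([0,0,np.cos(t)])
    C=[np.array([x,y,z])+k*65*V for k in(1,-1)]
    return C,U,V,N
def res(p):
    C,U,V,N=model(p)
    X=np.array([c+41*(np.cos(a)*U+np.sin(a)*V) for c in C for a in ang])
    return np.r_[(proj(T,X)-[o[0] for o in obs]).ravel(),(proj(S,X)-[o[1] for o in obs]).ravel()]
s=least_squares(res,[600,-50,70,.1,.47]);C,U,V,N=model(s.x)
print("panel",s.x, "rms",np.sqrt((s.fun**2).mean()),"left",C[0],"right",C[1])
print("grips",C[0]+32*N,C[1]+32*N, "U",U.round(3),"V",V.round(3),"N",N.round(3))
# bar direction: top view ends intersected with the bar-top plane
for nm,c,a,b in(("L",C[0],(434,203),(460,135)),("R",C[1],(641,178),(620,117))):
    pl=c+45*N
    pts=[]
    for uv in(a,b):
        uv=ct(uv); f=lambda q:proj(T,pl+q[0]*U+q[1]*V)[0]-uv
        pts.append(least_squares(f,[0,0]).x)
    d=pts[1]-pts[0];print(nm,np.array(pts),"angle",np.arctan2(d[1],d[0]).round(3))
for nm,a,b in(("pinL",(421,415),(623,211)),("pinR",(414,339),(552,261)),("handle top",(674,348),(382,52)),("steel top",(536,337),(460,161)),("brass top",(544,396),(512,114))):
    print(nm,*tri(ct(a),cs(b)))
pc=np.array([onz(T,ct(u),40) for u in((15,322),(306,288),(330,493),(40,532))]);print("plate",pc,pc.mean(0))
print("rack left corners",[onz(T,ct(u),40) for u in((390,285),(408,490))])
print("tray corners z58",[onz(T,ct(u),58) for u in((676,284),(691,423),(507,442),(490,305))],"lip",[onz(T,ct(u),55) for u in((466,306),(482,446))])
print("handle ends z95",[onz(T,ct(u),95) for u in((668,306),(683,391))])
E
```

```text
panel [662.4 -43.   76.5   0.1   0.5] rms 0.23492064626929815 left [655.6  21.6  76.5] right [ 669.1 -107.7   76.5]
grips [641.3  20.1 105.1] [ 654.8 -109.1  105.1] U [0.9 0.1 0.5] V [-0.1  1.   0. ] N [-0.4 -0.   0.9]
L [[-16.6  10.8]
 [ 29.7 -11.3]] angle -0.447
R [[-13.3  -2. ]
 [ 31.2   9.5]] angle 0.253
pinL [476.4  37.7  70.7] 0.02184516690601798
pinR [530.6  42.8  64.5] 0.08145705760147744
handle top [ 522.6 -136.8  100.1] 0.26249815975624374
steel top [531.5 -42.9  80.4] 0.24310828134961693
brass top [489.9 -48.4  92.8] 0.3127450413559723
plate [[543.3 328.9]
 [568.8 121.3]
 [422.8 102.4]
 [394.1 307.3]] [482.3 215. ]
rack left corners [array([571.3,  61.3]), array([425.2,  47.2])]
tray corners z58 [array([ 570.8, -141.2]), array([ 472.7, -151.4]), array([458.7, -22.5]), array([555.2, -10.1])] lip [array([554.8,   6.8]), array([455.9,  -5. ])]
handle ends z95 [array([ 551. , -132.4]), array([ 492.4, -142.5])]
```

Request:
move_arm(
  series=[-0.82,-0.49,0,0,165,-0.82,-0.49,0,0,165,-0.82,-0.49,0,0,165,-0.82,-0.49,0,0,165,-0.82,-0.49,0,0,165],
  newtons=20,
)

```text
t: 0.6
ee_pos: [308.1, 358.9, 252.8]
tcp_rot: [-0.0, 0.129, 0.992, -0.001]
contact_force: [0.4, 0.9, -5.0]
opening: 30.2
finger_force: 0.0
```

Request:
move_arm(
  series=[-0.82,-0.49,0,0,165,-0.82,-0.49,0,0,165,-0.82,-0.49,0,0,165,-0.82,-0.49,0,0,165,-0.82,-0.49,0,0,165],
)

```text
t: 1.1
ee_pos: [475.4, 187.9, 252.5]
tcp_rot: [-0.001, 0.129, 0.992, -0.0]
contact_force: [1.9, 0.2, -5.3]
opening: 30.0
finger_force: 0.0
```

```bash
cat > go.py <<'E'
# python go.py x y z heading_of_tool_y(deg): prints shares
import sys,numpy as np
from rig import get_obs
from scipy.spatial.transform import Rotation as Ro
o=get_obs();w,x,y,z=o["tcp_rot"];R=Ro.from_quat([x,y,z,w]).as_matrix()
g=[float(a) for a in sys.argv[1:5]]
d=R.T@(np.array(g[:3])-o["ee_pos"]);h=np.degrees(np.arctan2(R[1,1],R[0,1]))
t=-((g[3]-h+90)%180-90)
print("t",round(o["t"],2),"pos",o["ee_pos"].round(1),"head",h.round(1),"tilt",R[:,2].round(3),"open",round(o["opening"],1),"F",o["contact_force"].round(1),"q6",round(o["q"][5],2))
print("share",(d/250).round(3),"mm",d.round(1),"twist",round(t/90,3),"deg",round(t,1))
E
python3 go.py 641 20 250 62
```

```text
t 1.1 pos [475.4 187.9 252.5] head 75.1 tilt [-0.001 -0.001 -1.   ] open 30.0 F [ 1.9  0.2 -5.3] q6 -1.15
share [-0.813 -0.479  0.01 ] mm [-203.1 -119.9    2.4] twist 0.146 deg 13.1
```

Request:
move_arm(
  series=[-0.81,-0.48,0,0.15,165,-0.81,-0.48,0,0.15,165,-0.81,-0.48,0,0.15,165,-0.81,-0.48,0,0.15,165,-0.81,-0.48,0,0.15,165],
)

```text
t: 1.6
ee_pos: [640.7, 19.9, 251.8]
tcp_rot: [-0.001, 0.245, 0.97, -0.0]
contact_force: [-0.3, 1.1, -5.5]
opening: 30.4
finger_force: 0.0
```

```bash
python3 go.py 641 20 116 62; python3 - <<'E'
from rig import *
import cv2,numpy as np
f=grab_frame("top")[125:225,210:343]; g=grab_frame("scene")[120:220,150:283]
cv2.imwrite("pics/over.png",cv2.resize(np.vstack([f,g])[:,:,::-1],(399,600),interpolation=cv2.INTER_CUBIC))
E
```

```text
t 1.6 pos [640.7  19.9 251.8] head 61.6 tilt [-0.002 -0.    -1.   ] open 30.4 F [-0.3  1.1 -5.5] q6 -1.22
share [-0.002  0.002  0.543] mm [ -0.5   0.4 135.8] twist -0.004 deg -0.4
```

View pics/over.png

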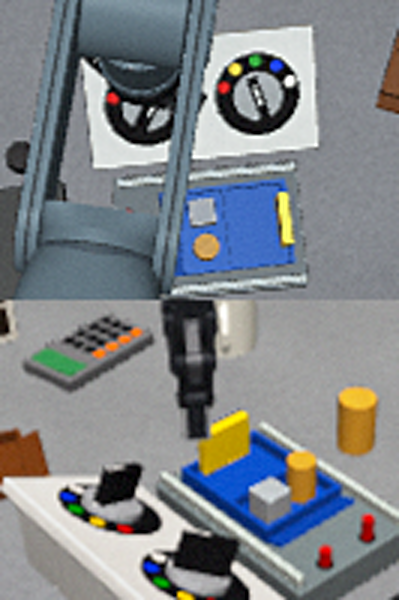

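The gripper hangs above the left dial in the scene view, with its fingers at (197,420), and the path down is clear. Going down in two stages.

Request:
move_arm(
  series=[0,0,0.2,0,165,0,0,0.36,0,165,0,0,0.42,0,165,0,0,0.42,0,165],
)

```text
t: 2.1
ee_pos: [636.1, 23.8, 144.2]
tcp_rot: [-0.004, 0.244, 0.97, -0.0]
contact_force: [-0.4, 0.0, -4.6]
opening: 29.9
finger_force: 0.0
```

Request:
move_arm(
  series=[0,0,0.04,0,165,0,0,0.08,0,165,0,0,0.12,0,165,0,0,0.12,0,165],
)

```text
t: 2.5
ee_pos: [638.6, 22.9, 117.0]
tcp_rot: [-0.001, 0.244, 0.97, -0.0]
contact_force: [-0.6, -0.2, -4.8]
opening: 30.3
finger_force: 0.0
```

Request:
move_arm(
  series=[0,0,0,0,205,0,0,0,0,205,0,0,0,0,205,0,0,0,0,205],
)

```text
t: 2.9
ee_pos: [638.1, 21.0, 118.2]
tcp_rot: [-0.001, 0.244, 0.97, -0.002]
contact_force: [-4.7, -5.9, -6.3]
opening: 16.9
finger_force: 3.6
```

```bash
python3 go.py 641 20 116 62; python3 - <<'E'
from rig import *
import cv2,numpy as np
g=grab_frame("scene")[165:235,165:265]; np.save("pics/s1.npy",g)
cv2.imwrite("pics/grip1.png",cv2.resize(g[:,:,::-1],(800,560),interpolation=cv2.INTER_CUBIC))
E
```

```text
t 2.9 pos [638.1  21.  118.2] head 61.7 tilt [-0.003 -0.003 -1.   ] open 16.9 F [-4.7 -5.9 -6.3] q6 -1.22
share [-0.012  0.002  0.009] mm [-3.   0.5  2.2] twist -0.003 deg -0.3
```

View pics/grip1.png

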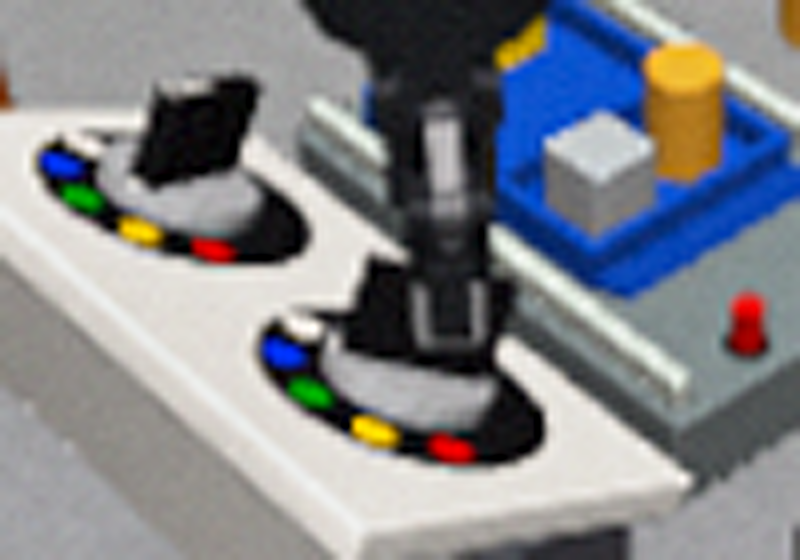

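The fingers straddle the left bar at about (450,310), slightly toward its robot end. I'll recentre, open a little and turn, then squeeze lightly at the end.

Request:
move_arm(
  series=[-0.012,0,0,-0.09,198,-0.012,0,0,-0.18,198,-0.012,0,0,-0.27,198,-0.012,0,0,-0.36,198,-0.012,0,0,-0.4,198],
)

```text
t: 3.45
ee_pos: [642.1, 20.6, 119.0]
tcp_rot: [0.0, -0.07, 0.998, -0.001]
contact_force: [-1.6, -3.0, -4.8]
opening: 19.4
finger_force: 1.2
```

```bash
python3 go.py 641 20 117 132
```

```text
t 3.45 pos [642.1  20.6 119. ] head 98.0 tilt [ 0.    -0.001 -1.   ] open 19.4 F [-1.6 -3.  -4.8] q6 -1.85
share [ 0.005 -0.002  0.008] mm [ 1.2 -0.4  2. ] twist -0.378 deg -34.0
```

Request:
move_arm(
  series=[0.005,0,0,-0.09,198,0.005,0,0,-0.18,198,0.005,0,0,-0.27,198,0.005,0,0,-0.38,198,0.005,0,0,-0.38,198],
)

```text
t: 3.95
ee_pos: [641.6, 20.1, 119.6]
tcp_rot: [0.001, -0.359, 0.933, -0.001]
contact_force: [-1.1, -3.9, -2.4]
opening: 19.4
finger_force: 2.0
```

Request:
move_arm(
  series=[0,0,0,0,225,0,0,0,0,225,0,0,0,0,225,0,0,0,0,225,0,0,0,0,225],
)

```text
t: 4.45
ee_pos: [641.9, 20.1, 119.7]
tcp_rot: [0.001, -0.357, 0.934, -0.001]
contact_force: [-0.6, -5.0, -0.1]
opening: 15.2
finger_force: 20.6
```

```bash
python3 go.py 641 20 117 132; python3 - <<'E'
from rig import *
import cv2,numpy as np
g=grab_frame("scene")[165:235,165:265]; np.save("pics/s2.npy",g)
cv2.imwrite("pics/grip2.png",cv2.resize(g[:,:,::-1],(800,560),interpolation=cv2.INTER_CUBIC))
E
```

```text
t 4.45 pos [641.9  20.1 119.7] head 131.8 tilt [ 0.003 -0.002 -1.   ] open 15.2 F [-0.6 -5.  -0.1] q6 -2.44
share [0.003 0.002 0.011] mm [0.7 0.5 2.7] twist -0.003 deg -0.2
```

View pics/grip2.png

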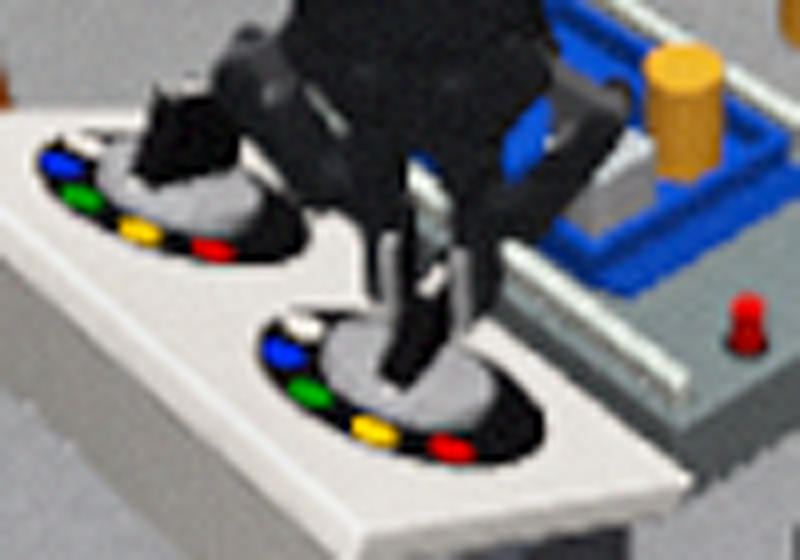

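The left pointer now aims at the yellow dot at (375,432). I'll release and lift, then measure the angle numerically.

Request:
move_arm(
  series=[0,0,0,0,165,0,0,0,0,165,0,0,0,0,165,0,0,-0.08,0,165,0,0,-0.16,0,165],
)

```text
t: 5.0
ee_pos: [639.9, 21.9, 157.4]
tcp_rot: [-0.001, -0.358, 0.934, 0.001]
contact_force: [0.0, 0.3, -5.1]
opening: 30.4
finger_force: 0.0
```

Request:
move_arm(
  series=[0,0,-0.2,0,165,0,0,-0.35,0,165,0,0,-0.35,0,165],
)

```text
t: 5.3
ee_pos: [643.7, 21.3, 252.0]
tcp_rot: [0.005, -0.358, 0.934, -0.003]
contact_force: [0.2, 0.1, -4.6]
opening: 29.7
finger_force: 0.0
```

```bash
cat > dial.py <<'E'
import cv2
from geo import *
from rig import grab_frame
def boxmask(M,c,U,V,N,th,sc=6):
    x=np.cos(th)*U+np.sin(th)*V;y=np.cross(N,x)
    P=np.array([c+a*25*x+b*6*y+h*N for a in(-1,1) for b in(-1,1) for h in(10,45)])
    m=np.zeros((384*sc,512*sc),np.uint8)
    cv2.fillConvexPoly(m,cv2.convexHull(((proj(M,P)+.5)*sc).astype(np.int32)),1)
    return cv2.resize(m.astype(np.float32),(512,384),interpolation=cv2.INTER_AREA)
def region(M,c,U,V,N):
    a=np.linspace(0,6.28,60);P=np.array([c+10*N+26*(np.cos(t)*U+np.sin(t)*V) for t in a])
    m=np.zeros((384,512),np.uint8);cv2.fillConvexPoly(m,proj(M,P).astype(np.int32),1);return m>0
def angle(img,M,c,U,V,N,around,shift=3):
    g=cv2.cvtColor(img,cv2.COLOR_RGB2GRAY).astype(float);dark=np.clip((150-g)/110,0,1)
    reg=region(M,c,U,V,N);best=[]
    for th in np.arange(around-.6,around+.6,.03):
        m=boxmask(M,c,U,V,N,th)
        for dx in np.arange(-shift,shift+1,3) :
          for dy in np.arange(-shift,shift+1,3):
            A=np.float32([[1,0,dx/3],[0,1,dy/3]]);mm=cv2.warpAffine(m,A,(512,384))
            best.append((((mm-dark)[reg]**2).mean(),round(th,2),dx,dy))
    best.sort();return best[:4]
t=np.radians(27);yaw=.104
F=np.array([np.cos(yaw),np.sin(yaw),0]);V=np.array([-F[1],F[0],0]);Z=np.array([0,0,1.])
U=F*np.cos(t)+Z*np.sin(t);N=-F*np.sin(t)+Z*np.cos(t)
CL=np.array([655.6,21.6,76.5]);CR=np.array([669.1,-107.7,76.5])
E
python3 - <<'E'
from dial import *
for n,M in(("scene",S),("top",T)):
    f=np.load(f"pics/{n}0.npy")
    print(n,"start L",angle(f,M,CL,U,V,N,-.4)[:2],"R",angle(f,M,CR,U,V,N,.3)[:2])
f=grab_frame("scene");np.save("pics/s3.npy",f)
print("now L",angle(f,S,CL,U,V,N,.6),"R",angle(f,S,CR,U,V,N,.3))
E
python3 go.py 654.5 -109 175 113
```

```text
scene start L [(np.float64(0.007208100644539145), np.float64(-0.52), np.int64(0), np.int64(0)), (np.float64(0.009003111555567163), np.float64(-0.55), np.int64(0), np.int64(0))] R [(np.float64(0.014620576593007448), np.float64(0.3), np.int64(0), np.int64(0)), (np.float64(0.01631503861280309), np.float64(0.27), np.int64(0), np.int64(0))]
top start L [(np.float64(0.06871842485360596), np.float64(-0.52), np.int64(0), np.int64(0)), (np.float64(0.0694955382802828), np.float64(-0.55), np.int64(0), np.int64(0))] R [(np.float64(0.06725035244448214), np.float64(0.3), np.int64(0), np.int64(3)), (np.float64(0.06784702224016328), np.float64(0.27), np.int64(0), np.int64(3))]
now L [(np.float64(0.02866006936501297), np.float64(0.63), np.int64(-3), np.int64(3)), (np.float64(0.030930896136993763), np.float64(0.6), np.int64(-3), np.int64(3)), (np.float64(0.031350414107498406), np.float64(0.57), np.int64(0), np.int64(0)), (np.float64(0.03171236650405501), np.float64(0.6), np.int64(0), np.int64(0))] R [(np.float64(0.014180666150793143), np.float64(0.3), np.int64(0), np.int64(0)), (np.float64(0.015711709734698914), np.float64(0.33), np.int64(0), np.int64(0)), (np.float64(0.016384124349725658), np.float64(0.27), np.int64(0), np.int64(0)), (np.float64(0.02109157255320849), np.float64(0.24), np.int64(0), np.int64(0))]
t 5.35 pos [642.1  21.5 248. ] head 131.9 tilt [ 0.006 -0.    -1.   ] open 30.2 F [-0.6  0.1 -5.3] q6 -2.44
share [ 0.313 -0.42   0.293] mm [  78.3 -105.1   73.1] twist 0.21 deg 18.9
```

The left dial reads about 0.60, which is within tolerance. Moving on to the right dial.

Request:
move_arm(
  series=[0.313,-0.42,0,0.21,165,0.313,-0.42,0,0.21,165,0.313,-0.42,0,0.21,165,0.313,-0.42,0.2,0.21,165,0.313,-0.42,0.3,0.21,165],
)

```text
t: 5.85
ee_pos: [649.6, -109.7, 163.7]
tcp_rot: [-0.004, -0.198, 0.98, 0.002]
contact_force: [0.3, 0.7, -5.1]
opening: 30.2
finger_force: 0.0
```

Request:
move_arm(
  series=[0,0,0.08,0,165,0,0,0.1,0,165,0,0,0.1,0,165],
)

```text
t: 6.15
ee_pos: [651.1, -108.5, 142.5]
tcp_rot: [-0.003, -0.2, 0.98, 0.002]
contact_force: [-0.7, -0.8, -4.6]
opening: 30.0
finger_force: 0.0
```

```bash
python3 go.py 654.5 -109 118 113
```

```text
t 6.15 pos [ 651.1 -108.5  142.5] head 113.0 tilt [-0.006  0.002 -1.   ] open 30.0 F [-0.7 -0.8 -4.6] q6 -2.31
share [-0.012 -0.008  0.098] mm [-3.1 -1.9 24.5] twist 0.0 deg 0.0
```

Request:
move_arm(
  series=[-0.006,-0.004,0.05,0,165,-0.01,-0.006,0.1,0,165,-0.01,-0.006,0.1,0,198,-0.01,-0.006,0.1,0,198,-0.01,-0.006,0.1,0,198],
)

```text
t: 6.65
ee_pos: [656.0, -109.7, 121.4]
tcp_rot: [0.0, -0.2, 0.98, -0.0]
contact_force: [-0.1, 0.4, -3.9]
opening: 19.0
finger_force: 0.0
```

```bash
python3 go.py 655 -109 118 60
```

```text
t 6.65 pos [ 656.  -109.7  121.4] head 113.0 tilt [ 0.001 -0.    -1.   ] open 19.0 F [-0.1  0.4 -3.9] q6 -2.31
share [0.003 0.004 0.014] mm [0.6 1.1 3.4] twist 0.589 deg 53.0
```

Request:
move_arm(
  series=[0,0,0.01,0.09,198,0,0,0.01,0.18,198,0,0,0.01,0.27,198,0,0,0.01,0.3,198],
)

```text
t: 7.05
ee_pos: [655.7, -109.7, 119.0]
tcp_rot: [0.0, 0.037, 0.999, -0.0]
contact_force: [0.1, -0.9, -4.9]
opening: 19.2
finger_force: 1.8
```

Request:
move_arm(
  series=[0,0,0,0.09,198,0,0,0,0.18,198,0,0,0,0.27,198,0,0,0,0.29,198,0,0,0,0.29,198],
)

```text
t: 7.55
ee_pos: [655.8, -110.5, 118.9]
tcp_rot: [0.001, 0.26, 0.966, -0.001]
contact_force: [-1.1, -2.8, -5.0]
opening: 18.8
finger_force: 1.8
```

Request:
move_arm(
  series=[0,0,0,0,225,0,0,0,0,225,0,0,0,0,225,0,0,0,0,225,0,0,0,0,225],
)

```text
t: 8.05
ee_pos: [655.6, -110.8, 118.9]
tcp_rot: [0.0, 0.259, 0.966, -0.001]
contact_force: [-2.1, -5.4, -4.5]
opening: 15.8
finger_force: 20.1
```

```bash
python3 go.py 655 -109 118 60
```

```text
t 8.05 pos [ 655.6 -110.8  118.9] head 60.0 tilt [ 0.    -0.002 -1.   ] open 15.8 F [-2.1 -5.4 -4.5] q6 -1.38
share [0.006 0.005 0.004] mm [1.4 1.3 0.9] twist -0.0 deg -0.0
```

Release, lift and measure.

Request:
move_arm(
  series=[0,0,0,0,165,0,0,0,0,165,0,0,0,0,165,0,0,-0.08,0,165,0,0,-0.16,0,165],
)

```text
t: 8.55
ee_pos: [655.2, -109.0, 158.0]
tcp_rot: [-0.001, 0.259, 0.966, 0.0]
contact_force: [-0.2, 0.7, -4.7]
opening: 30.0
finger_force: 0.0
```

Request:
move_arm(
  series=[0,0,-0.2,0,165,0,0,-0.35,0,165,0,0,-0.35,0,165],
)

```text
t: 8.85
ee_pos: [658.6, -110.2, 252.8]
tcp_rot: [0.006, 0.259, 0.966, -0.0]
contact_force: [1.3, 0.1, -4.7]
opening: 30.0
finger_force: 0.0
```

```bash
python3 - <<'E'
from dial import *
f=grab_frame("scene");np.save("pics/s4.npy",f);g=grab_frame("top");np.save("pics/t4.npy",g)
for M,i in((S,f),(T,g)): print("L",[(round(float(a[0]),3),float(a[1])) for a in angle(i,M,CL,U,V,N,.6)],"R",[(round(float(a[0]),3),float(a[1])) for a in angle(i,M,CR,U,V,N,-.6)])
s=cv2.resize(f[150:240,150:283,::-1],(798,540),interpolation=cv2.INTER_CUBIC);cv2.imwrite("pics/dials.png",s)
E
python3 go.py 522 -136.5 200 96
```

```text
L [(0.028, 0.63), (0.031, 0.6), (0.031, 0.57), (0.031, 0.6)] R [(0.012, -0.54), (0.013, -0.48), (0.014, -0.57), (0.014, -0.6)]
L [(0.076, 0.57), (0.077, 0.51), (0.078, 0.6), (0.078, 0.54)] R [(0.154, -0.51), (0.154, -0.54), (0.155, -0.48), (0.156, -0.57)]
t 8.95 pos [ 655.7 -109.4  245.5] head 60.0 tilt [ 0.001 -0.    -1.   ] open 30.4 F [-0.1  0.5 -4.8] q6 -1.38
share [ 0.409 -0.362  0.181] mm [102.2 -90.4  45.4] twist -0.401 deg -36.0
```

View pics/dials.png

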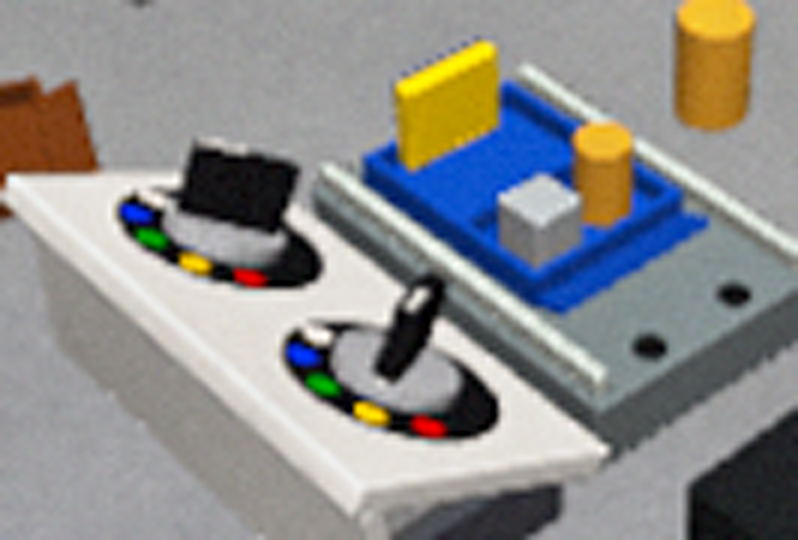

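Both pins are sunk, at (650,347) and (735,294). The left dial is about 0.6, and the right is about -0.53, close to the edge of its tolerance. I'll nudge the right dial about 5° further.

Request:
move_arm(
  series=[0,0,0.2,0,165,0,0,0.36,0,165,0,0,0.42,0,165,0,0,0.46,0,165,0,0,0.5,0,165],
)

```text
t: 9.45
ee_pos: [655.9, -109.7, 120.2]
tcp_rot: [0.0, 0.259, 0.966, 0.0]
contact_force: [1.2, 0.2, -4.8]
opening: 29.9
finger_force: 0.0
```

Request:
move_arm(
  series=[0,0,0.01,0,225,0,0,0.01,0,225,0,0,0.01,0,225,0,0,0.01,0.06,225,0,0,0.01,0.06,225],
)

```text
t: 9.95
ee_pos: [655.2, -110.6, 118.3]
tcp_rot: [-0.0, 0.306, 0.952, -0.001]
contact_force: [-3.3, -5.9, -10.8]
opening: 15.5
finger_force: 29.8
```

Request:
move_arm(
  series=[0,0,0,0,225,0,0,0,0,225,0,0,0,0,165,0,0,0,0,165,0,0,0,0,165],
)

```text
t: 10.45
ee_pos: [656.6, -109.4, 119.5]
tcp_rot: [0.001, 0.305, 0.952, 0.0]
contact_force: [0.2, 0.5, -5.3]
opening: 29.9
finger_force: 0.0
```

Request:
move_arm(
  series=[0,0,-0.1,0,165,0,0,-0.3,0,165,0,0,-0.5,0,165,0,0,-0.5,0,165],
)

```text
t: 10.85
ee_pos: [659.7, -110.4, 253.1]
tcp_rot: [0.008, 0.304, 0.953, 0.0]
contact_force: [1.4, -0.2, -4.3]
opening: 30.0
finger_force: 0.0
```

```bash
python3 - <<'E'
from dial import *
f=grab_frame("scene");np.save("pics/s5.npy",f);g=grab_frame("top");np.save("pics/t5.npy",g)
for M,i in((S,f),(T,g)): print("L",[(round(float(a[0]),3),float(a[1])) for a in angle(i,M,CL,U,V,N,.6)],"R",[(round(float(a[0]),3),float(a[1])) for a in angle(i,M,CR,U,V,N,-.6)])
E
python3 go.py 522 -136.5 200 96
```

```text
L [(0.029, 0.63), (0.031, 0.6), (0.031, 0.57), (0.032, 0.6)] R [(0.016, -0.72), (0.016, -0.6), (0.016, -0.69), (0.016, -0.63)]
L [(0.076, 0.57), (0.078, 0.6), (0.078, 0.51), (0.078, 0.54)] R [(0.152, -0.6), (0.153, -0.63), (0.154, -0.57), (0.155, -0.69)]
t 10.95 pos [ 656.3 -109.5  244.8] head 54.5 tilt [ 0.004 -0.001 -1.   ] open 30.3 F [-1.  -0.5 -5.4] q6 -1.28
share [ 0.376 -0.4    0.177] mm [  93.9 -100.    44.3] twist -0.461 deg -41.5
```

The right dial is about -0.63. Now to the tray handle.

Request:
move_arm(
  series=[0.375,-0.4,0,-0.09,120,0.375,-0.4,0,-0.18,120,0.375,-0.4,0,-0.28,120,0.375,-0.4,0,-0.37,120,0.375,-0.4,0,-0.46,120],
)

```text
t: 11.45
ee_pos: [518.7, -136.1, 240.5]
tcp_rot: [-0.002, -0.054, 0.999, 0.001]
contact_force: [0.4, -0.4, -4.9]
opening: 45.4
finger_force: 0.0
```

Request:
move_arm(
  series=[0,0,0.2,0,120,0,0,0.4,0,120,0,0,0.48,0,120,0,0,0.48,0,120],
)

```text
t: 11.85
ee_pos: [516.9, -134.5, 117.2]
tcp_rot: [-0.006, -0.052, 0.999, 0.003]
contact_force: [0.2, -0.8, -5.3]
opening: 45.1
finger_force: 0.0
```

```bash
python3 go.py 522 -136.8 82 96; python3 - <<'E'
from dial import *
f=grab_frame("scene");h=cv2.resize(f[140:210,190:290,::-1],(800,560),interpolation=cv2.INTER_CUBIC);cv2.imwrite("pics/handle.png",h)
E
```

```text
t 11.85 pos [ 516.9 -134.5  117.2] head 95.9 tilt [-0.011  0.006 -1.   ] open 45.1 F [ 0.2 -0.8 -5.3] q6 -2.14
share [-0.021 -0.012  0.141] mm [-5.2 -3.1 35.2] twist -0.001 deg -0.1
```

View pics/handle.png

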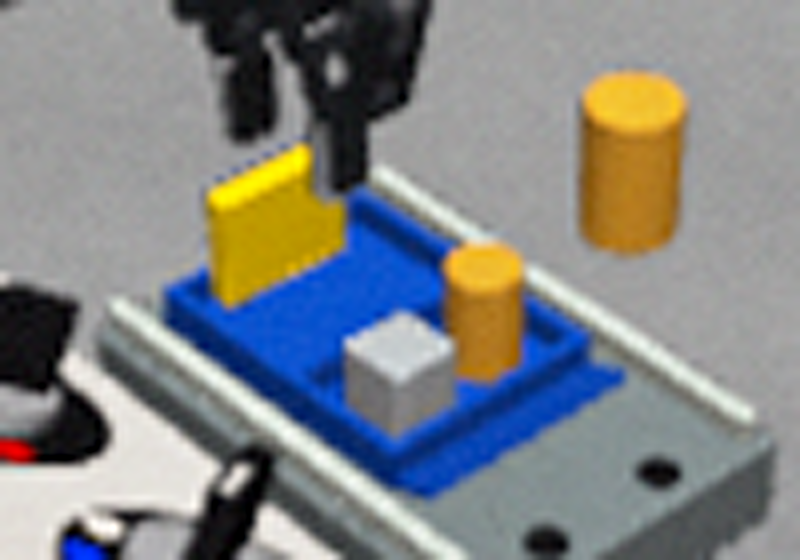

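The fingers straddle the yellow tab from (250,130) to (345,185). Going down.

Request:
move_arm(
  series=[-0.008,-0.004,0.06,0,120,-0.008,-0.004,0.12,0,120,-0.008,-0.004,0.14,0,120,-0.008,-0.004,0.14,0,120],
)

```text
t: 12.3
ee_pos: [523.3, -137.4, 88.4]
tcp_rot: [-0.0, -0.052, 0.999, 0.0]
contact_force: [-0.2, -0.1, -5.1]
opening: 45.2
finger_force: 0.0
```

```bash
python3 go.py 522 -136.8 82 96
```

```text
t 12.3 pos [ 523.3 -137.4   88.4] head 95.9 tilt [-0.  0. -1.] open 45.2 F [-0.2 -0.1 -5.1] q6 -2.14
share [0.005 0.003 0.026] mm [1.2 0.7 6.4] twist -0.001 deg -0.1
```

Request:
move_arm(
  series=[0.004,0.002,0.026,0,120,0.004,0.002,0.026,0,150,0.004,0.002,0.026,0,190,0.004,0.002,0.026,0,225,0.004,0.002,0.026,0,225],
  newtons=30,
)

```text
t: 12.8
ee_pos: [522.5, -137.6, 82.4]
tcp_rot: [0.0, -0.052, 0.999, -0.001]
contact_force: [-1.2, -1.8, -1.7]
opening: 11.5
finger_force: 29.2
```

Request:
move_arm(
  series=[0,0,0,0,240,0,0,0,0,240,0,0,0,0,240,0,0,0,0,240],
  newtons=90,
)

```text
t: 13.2
ee_pos: [522.6, -137.6, 82.5]
tcp_rot: [0.0, -0.052, 0.999, -0.001]
contact_force: [-4.5, -2.5, 4.9]
opening: 11.1
finger_force: 88.6
```

```bash
python3 go.py 522 -136.8 82 96; python3 -c "
from rig import get_obs;o=get_obs();print(o['moment'],o['finger_force'])"
```

```text
t 13.2 pos [ 522.6 -137.6   82.5] head 95.9 tilt [ 0.001 -0.001 -1.   ] open 11.1 F [-4.5 -2.5  4.9] q6 -2.14
share [0.002 0.003 0.002] mm [0.5 0.8 0.5] twist -0.001 deg -0.1
[-0.49767421  0.64605763  0.34563699] 88.63106489181519
```

The handle is held at 11 mm with 89 N. Sliding slowly along the rack.

Request:
move_arm(
  series=[0,0.03,0,0,240,0,0.07,0,0,240,0,0.11,0,0,240,0,0.15,0,0,240,0,0.19,0,0,240],
)

```text
t: 13.7
ee_pos: [519.0, -91.0, 82.5]
tcp_rot: [0.002, -0.051, 0.999, -0.001]
contact_force: [1.9, -7.5, 1.4]
opening: 10.8
finger_force: 88.5
```

```bash
python3 go.py 489.2 149.4 82.5 95.9; python3 -c "
from rig import get_obs;o=get_obs();print(o['moment'],o['finger_force'])"
```

```text
t 13.7 pos [519.  -91.   82.5] head 95.9 tilt [ 0.004 -0.002 -1.   ] open 10.8 F [ 1.9 -7.5  1.4] q6 -2.06
share [ 0.02   0.969 -0.003] mm [  5.  242.2  -0.7] twist -0.0 deg -0.0
[-1.02158426  0.08629939  0.05723128] 88.53750228881836
```

Request:
move_arm(
  series=[0.001,0.04,0,0,240,0.002,0.08,0,0,240,0.003,0.12,0,0,240,0.004,0.16,0,0,240,0.004,0.2,0,0,240],
)

```text
t: 14.2
ee_pos: [512.9, -41.2, 82.5]
tcp_rot: [0.002, -0.051, 0.999, -0.001]
contact_force: [0.8, -7.0, 1.9]
opening: 10.8
finger_force: 88.6
```

Request:
move_arm(
  series=[0.001,0.04,0,0,240,0.002,0.08,0,0,240,0.003,0.12,0,0,240,0.004,0.16,0,0,240,0.004,0.2,0,0,240],
)

```text
t: 14.7
ee_pos: [506.7, 8.5, 82.5]
tcp_rot: [0.002, -0.051, 0.999, -0.001]
contact_force: [0.8, -7.1, 1.0]
opening: 10.8
finger_force: 88.6
```

```bash
python3 go.py 489.2 149.4 82.5 95.9; python3 - <<'E'
from dial import *
from rig import get_obs
print(get_obs()['moment'])
f=grab_frame("scene");h=cv2.resize(f[140:240,200:333,::-1],(798,600),interpolation=cv2.INTER_CUBIC);cv2.imwrite("pics/mid.png",h)
E
```

```text
t 14.7 pos [506.7   8.5  82.5] head 95.9 tilt [ 0.003 -0.002 -1.   ] open 10.8 F [ 0.8 -7.1  1. ] q6 -1.88
share [ 0.012  0.568 -0.001] mm [  2.9 141.9  -0.3] twist -0.0 deg -0.0
[-1.13047151  0.1270853   0.02645926]
```

Request:
move_arm(
  series=[0.002,0.04,0,0,240,0.004,0.08,0,0,240,0.004,0.12,0,0,240,0.004,0.16,0,0,240,0.004,0.2,0,0,240],
)

```text
t: 15.25
ee_pos: [500.4, 58.1, 82.5]
tcp_rot: [0.001, -0.051, 0.999, -0.001]
contact_force: [1.1, -8.4, 3.2]
opening: 10.9
finger_force: 89.1
```

Request:
move_arm(
  series=[0.002,0.04,0,0,240,0.004,0.08,0,0,240,0.004,0.12,0,0,240,0.004,0.16,0,0,240,0.004,0.2,0,0,240],
)

```text
t: 15.75
ee_pos: [494.2, 107.8, 82.5]
tcp_rot: [0.001, -0.052, 0.999, -0.001]
contact_force: [0.9, -9.0, 4.4]
opening: 10.7
finger_force: 89.1
```

Request:
move_arm(
  series=[0.002,0.04,0,0,240,0.002,0.08,0,0,240,0.002,0.12,0,0,240,0.002,0.15,0,0,240,0.002,0.165,0,0,240],
)

```text
t: 16.25
ee_pos: [489.2, 149.1, 82.5]
tcp_rot: [0.001, -0.052, 0.999, -0.001]
contact_force: [1.1, -9.2, 4.9]
opening: 10.9
finger_force: 89.1
```

```bash
python3 go.py 489.2 149.4 82.5 95.9; python3 - <<'E'
from dial import *
f=grab_frame("scene")[150:270,210:370];g=grab_frame("top");np.save("pics/t6.npy",g)
h=cv2.resize(np.vstack([f,g[165:265,165:325]])[:,:,::-1],(436,600),interpolation=cv2.INTER_CUBIC);cv2.imwrite("pics/end.png",h)
E
```

```text
t 16.25 pos [489.2 149.1  82.5] head 95.9 tilt [ 0.002 -0.001 -1.   ] open 10.9 F [ 1.1 -9.2  4.9] q6 -1.59
share [-0.     0.001  0.   ] mm [-0.1  0.3  0. ] twist 0.0 deg 0.0
```

Release by opening to 45 mm, then lift straight up.

Request:
move_arm(
  series=[0,0,0,0,240,0,0,0,0,200,0,0,0,0,120,0,0,0,0,120,0,0,0,0,120],
  newtons=30,
)

```text
t: 16.85
ee_pos: [487.4, 149.8, 81.2]
tcp_rot: [-0.001, -0.052, 0.999, 0.0]
contact_force: [-0.2, 0.6, -4.9]
opening: 45.7
finger_force: 0.0
```

Request:
move_arm(
  series=[0,0,-0.05,0,120,0,0,-0.15,0,120,0,0,-0.3,0,120,0,0,-0.5,0,120,0,0,-0.6,0,120],
)

```text
t: 17.35
ee_pos: [489.4, 149.9, 236.9]
tcp_rot: [0.003, -0.052, 0.999, 0.0]
contact_force: [0.3, 0.8, -5.1]
opening: 45.2
finger_force: 0.0
```

Request:
move_arm(
  series=[0.2,-0.1,0,0,120,0.4,-0.3,0,0,120,0.5,-0.5,0,0,120,0.5,-0.6,0,0,120,0.5,-0.6,0,0,120],
)

```text
t: 17.85
ee_pos: [378.2, -17.0, 233.0]
tcp_rot: [0.001, -0.048, 0.999, -0.001]
contact_force: [-0.5, 0.5, -4.9]
opening: 45.1
finger_force: 0.0
```

```bash
python3 - <<'E'
from dial import *
F=grab_frame("scene");g=grab_frame("top")
print("L",angle(F,S,CL,U,V,N,.6)[0][1],"R",angle(F,S,CR,U,V,N,-.6)[0][1])
h=cv2.resize(np.vstack([F[150:270,210:370],g[165:265,165:325]])[:,:,::-1],(436,600),interpolation=cv2.INTER_CUBIC);cv2.imwrite("pics/end2.png",h)
E
python3 go.py 489 149 200 96
```

```text
L 0.63 R -0.72
t 17.95 pos [379.2 -13.6 232.7] head 95.7 tilt [ 0.002 -0.    -1.   ] open 45.2 F [ 0.6  0.5 -5.9] q6 -2.0
share [-0.501  0.604  0.131] mm [-125.3  151.    32.9] twist -0.004 deg -0.3
```

View pics/end2.png

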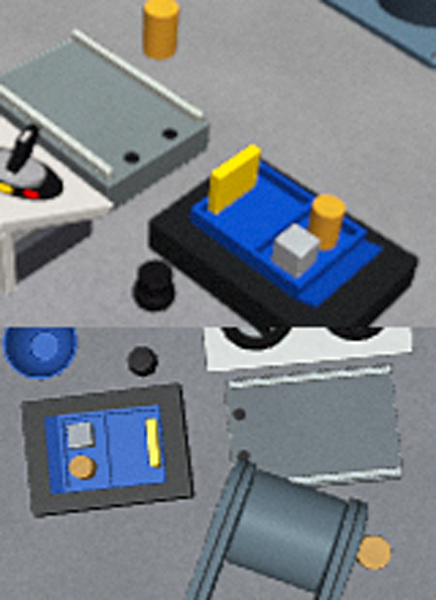

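The tray stands centred on the plate with both masters upright. Before handing in, I'll refine the right dial's angle from the saved pictures.

```bash
python3 - <<'E'
from dial import *
ths=np.arange(-.95,-.3,.025)
for n,M in(("s4",S),("s5",S),("t4",T),("t5",T)):
    g=cv2.cvtColor(np.load(f"pics/{n}.npy"),cv2.COLOR_RGB2GRAY).astype(float);d=np.clip((150-g)/110,0,1);r=region(M,CR,U,V,N)
    c=np.array([min(((cv2.warpAffine(boxmask(M,CR,U,V,N,t),np.float32([[1,0,dx],[0,1,dy]]),(512,384))-d)[r]**2).mean() for dx in(-.5,0,.5) for dy in(-.5,0,.5)) for t in ths])
    k=c.argmin();s=slice(max(k-6,0),k+7);p=np.polyfit(ths[s],c[s],2);print(n,ths[k].round(3),"parab",(-p[1]/2/p[0]).round(3))
E
```

```text
s4 -0.575 parab -0.567
s5 -0.65 parab -0.673
t4 -0.425 parab -0.438
t5 -0.65 parab -0.597
```

The estimates average about -0.64, which is inside the tolerance. Handing in.

```bash
python3 -c "
from rig import finish_job;print(finish_job())"
```

```text
the job is handed in; nothing more can be done
None
```

I handed the job in at about 18 s, and the hand-in returned no verdict: by my camera estimates the left dial is at about 0.60 rad (yellow) and the right at about -0.64 rad (blue), both pins are down, and the tray stands roughly centred on the granite plate with both masters upright and the gripper clear.

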